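# Try adapter sleeves on a pin gauge and pull the tight one

### The arm

A 6-joint arm with a two-finger parallel gripper is mounted at the origin on the work surface. World frame = base frame: x ahead of the robot, y to its left, z up, the work surface at z = 0. Lengths are in mm, angles in rad, forces in N, time in s.
With the tool pointing down it reaches from about 350 to 975 mm from the base axis. Payload 7.1 kg.
Tool frame: the origin (TCP) lies at the very end of the fingers, on their centre line; the grasp point (between the pads) lies ctrl.hold_point_z behind it (ctrl.hold_point_z is the distance from the TCP to the grasp point, in mm); z points along the fingers, y is the line along which they close (so a half turn about z gives the same grasp; the last joint's range is limited). The gripper opens to 88 mm and grips with 3 to 60 N. Pads are 20 mm wide; open, the fingers measure 115 mm over their backs; the gripper's body (75 mm by 178 mm) begins 61 mm behind the grasp point.
Start: joints at [1.202, 0.423, 1.63, -0, 1.089, -0.019], TCP at [214.162, 587.145, 222.675] pointing down, gripper open.
Joint ranges: [-3, 3], [-0.9, 2.11], [0.09, 2.58], [-1.31, 4.45], [0.11, 2.69], [-2.54, 2.54]. Speed limits (rad/s): [2.39, 2.39, 3.01, 3.14, 3.14, 3.14].

### API

Orientations are given as a rotation vector (axis times angle).
In Python, from workcell import ctrl gives the robot as it stands. The module is installed in compiled form; this text tells all that it offers.
- The arm moves only by the shell command python3 -m creep 'ROWS'. ROWS is JSON, a list of rows, each an object with "translation": the shift along the tool's x, y, z in mm, a list of three; "angular": the turn, a rotation vector about the tool's x, y, z in rad, a list of three; "jaw": the opening, from 0 (shut) to 1 (fully open). A call has exactly 8 rows; each row is the pose to reach, as a shift and turn from the pose commanded when the call began, along the tool's axes at that moment; what a row does not reach only later rows make up. A row lasts 1/8 s, in which the tool goes at most 62.5 mm and 10.7 degrees, less where a joint would pass 70% of its speed; a pose out of reach is approached as far as the arm can. A call with a gripper value outside its range is refused whole. The fingers move at their own pace and stop on an object; the grip force is fixed at half the most. Time passes only in rows, so rows that repeat a pose let the fingers close, or fill a call up. It gives the time, the measured TCP pose, the force, the opening and the grip force at its end, in the units of the state.
- ctrl.get_obs(): the state, without advancing time (a new reading comes with each control period).
- ctrl.get_image(name): name is "scene" or "top" or "wrist"; returns the picture (480x640x3 uint8, red, green, blue); there is no depth.
- ctrl.camera_info(name): a dict with "camera_matrix" (3x3 intrinsics, pixels), "world_from_camera" (4x4, takes a point from camera to world coordinates). Camera axes: x right, y up, looking along -z (the intrinsics and any distortion apply to the point x, -y, -z); pixel columns grow to the right and rows downward; lengths in mm; the calibration is good to about 2 mm. A picture is of the moment at which its call begins: read the wrist's pose just before it. camera_info takes no time and is no camera call; for the wrist camera it gives the pose at the moment of the call.
- ctrl.close_job(): hands the job in; it is judged then, once.
Trained networks look in the newest picture that a camera, given by its name, has taken for a name from the list of things; names that differ only in an ending like _2 or _b are one class to them, and where a whole thing is asked for, a point or a joint stands for the part that bears it (a point fixed in the world has none). Each returns a list of dicts, best first, with "score" (0 to 1); they miss things now and then, are a little off and sometimes report something else, mostly with a low value. They report only what shows in the picture. A call takes as long as a camera call. They do not tell look-alikes from the thing itself.
- ctrl.look_for(camera, label): "rect" ([left, top, right, bottom] in pixels, round what is visible of it).
The state is a dict: "t": time; "qpos": joint angles; "qvel": joint speeds; "joint_torque": joint torques, N m; "ee_pos": TCP position; "orientation": TCP orientation; "ft_force": force on the tool from outside, world axes, zero at the start; "moment": the same for the moment, N m; "width": finger opening in mm; "grasp_force": force on a finger pad.
Only numpy, scipy, OpenCV 4.12 (cv2) and the standard library are available. Lean on these libraries where they do the work, as an engineer would, in place of code of your own. Each camera call takes 0.05 s, during which the arm holds its last target. There are 200 camera calls.

### The job

Three look-alike eyepiece adapter sleeves lie in the lanes of the pin gauge, each in front of its pin. First slide all three along their lanes onto the pins, each as far as it will go without forcing it; then leave the two that went fully home against the back plate where they are, and take the tight one that stopped short back off its pin and put it in the empty shallow tray. Do not disturb the other things on the bench.

Things in the scene. Friction and masses are not known exactly. Their poses are not given: they have to be found in the camera images.
- gauge: Heavy fixed pin gauge; origin under its centre, z up. Grey base plate 170 (x) x 210 (y) x 10 mm thick with three lanes along x, centred at y = -70, 0, +70 mm, each 37 mm wide between low rails (5 mm thick, tops 18 mm above the table, x = -85 to 65 mm). At its +x end a back plate (x = 65 to 85 mm, top 60 mm above the table) carries a level pin in each lane.
- pin_left (a point): Tip of the gauge's steel pin in the lane at y = +70 mm: x = 29 mm, 27 mm above the table. The pin, 22 mm thick with a tapered nose, points to the gauge's -x and is 36 mm long from the back plate's face. A sleeve fully home touches that face, its middle at gauge x = 45 mm; a tight one stops about 20 mm short.
- pin_mid (a point): Tip of the gauge's steel pin in the lane at y = 0 mm: x = 29 mm, 27 mm above the table. The pin, 22 mm thick with a tapered nose, points to the gauge's -x and is 36 mm long from the back plate's face. A sleeve fully home touches that face, its middle at gauge x = 45 mm; a tight one stops about 20 mm short.
- pin_right (a point): Tip of the gauge's steel pin in the lane at y = -70 mm: x = 29 mm, 27 mm above the table. The pin, 22 mm thick with a tapered nose, points to the gauge's -x and is 36 mm long from the back plate's face. A sleeve fully home touches that face, its middle at gauge x = 45 mm; a tight one stops about 20 mm short.
- sleeve_a: Aluminium adapter sleeve: an octagonal tube lying on one flat, 40 mm long, 34 mm across flats, with a round-looking bore 26 mm wide at both ends. Origin at its middle, on the bore axis; x along the bore. The three sleeves look the same outside and at their mouths; one has a ledge hidden inside that stops a pin part way (about 16 mm in). Mass about 50 g.
- sleeve_b: Aluminium adapter sleeve: an octagonal tube lying on one flat, 40 mm long, 34 mm across flats, with a round-looking bore 26 mm wide at both ends. Origin at its middle, on the bore axis; x along the bore. The three sleeves look the same outside and at their mouths; one has a ledge hidden inside that stops a pin part way (about 16 mm in). Mass about 50 g.
- sleeve_c: Aluminium adapter sleeve: an octagonal tube lying on one flat, 40 mm long, 34 mm across flats, with a round-looking bore 26 mm wide at both ends. Origin at its middle, on the bore axis; x along the bore. The three sleeves look the same outside and at their mouths; one has a ledge hidden inside that stops a pin part way (about 16 mm in). Mass about 50 g.
- tray: Reject tray: empty shallow grey open tray, 135 (x) x 125 (y) x 30 mm high, walls and floor about 4 mm. Origin at the centre of its underside. Loose, 0.4 kg.
- slide_box: Bystander: closed white slide block, 135 x 125 x 26 mm, with two rows of glass slides standing 6 mm out of its top. Origin under its centre.
- eyepiece: Bystander: black microscope eyepiece standing upright, 38 mm wide, 52 mm high. Origin under its centre.
- oil_bottle: Bystander: amber glass dropper bottle, 28 mm wide, 65 mm high. Origin under its centre.
- slide_jar: Bystander: clear jar with a white lid, 80 mm wide, 110 mm high. Origin under its centre.
- tally: Bystander: cell tally counter, 120 x 200 mm, 47 mm high. Origin under its centre.
- notebook: Bystander: closed spiral notebook, 100 x 150 x 12 mm. Origin under its centre.
- pen: Bystander: black pen lying on the table, 140 mm long, 8 mm thick, along its x. Origin under its middle.
There are look-alikes about, which are no part of the job. What is shaped like the sleeve_c but blue or purple is not meant.

How it is judged (in metres and radians):
On the way:
1. all three sleeves have been slid onto pins as far as they go: two fully home, the tight one stopped by its ledge (each within 3 mm) (((x of sleeve_b in the frame of gauge between 0.042 and 0.048 m and z of sleeve_b in the frame of gauge between 0.023 and 0.031 m and angle between the x axis of each of sleeve_b, sleeve_c, sleeve_a and the x axis of gauge, either way round below 0.1 rad and linear speed of each of sleeve_b, sleeve_c below 0.01 m/s and x of sleeve_c in the frame of gauge between 0.042 and 0.048 m and z of sleeve_c in the frame of gauge between 0.023 and 0.031 m and x of sleeve_a in the frame of gauge between 0.022 and 0.028 m and z of sleeve_a in the frame of gauge between 0.023 and 0.031 m) or (x of sleeve_a in the frame of gauge between 0.042 and 0.048 m and z of sleeve_a in the frame of gauge between 0.023 and 0.031 m and angle between the x axis of each of sleeve_a, sleeve_c, sleeve_b and the x axis of gauge, either way round below 0.1 rad and linear speed of each of sleeve_a, sleeve_c below 0.01 m/s and x of sleeve_c in the frame of gauge between 0.042 and 0.048 m and z of sleeve_c in the frame of gauge between 0.023 and 0.031 m and x of sleeve_b in the frame of gauge between 0.022 and 0.028 m and z of sleeve_b in the frame of gauge between 0.023 and 0.031 m) or (x of sleeve_a in the frame of gauge between 0.042 and 0.048 m and z of sleeve_a in the frame of gauge between 0.023 and 0.031 m and angle between the x axis of each of sleeve_a, sleeve_b, sleeve_c and the x axis of gauge, either way round below 0.1 rad and linear speed of each of sleeve_a, sleeve_b below 0.01 m/s and x of sleeve_b in the frame of gauge between 0.042 and 0.048 m and z of sleeve_b in the frame of gauge between 0.023 and 0.031 m and x of sleeve_c in the frame of gauge between 0.022 and 0.028 m and z of sleeve_c in the frame of gauge between 0.023 and 0.031 m))), for 0.2 s.
At the end, for the whole second after the job is handed in: The two sleeves that fit are on their pins, fully home against the back plate (within 3 mm) and level; the tight sleeve lies in the tray, its middle at least about 12 mm inside the tray's edges and within 35 mm of the table, the tray flat; all released and at rest (((x of sleeve_b in the frame of gauge between 0.042 and 0.048 m and z of sleeve_b in the frame of gauge between 0.023 and 0.031 m and angle between the x axis of each of sleeve_b, sleeve_c and the x axis of gauge, either way round below 0.1 rad and linear speed of each of sleeve_b, sleeve_c, sleeve_a below 0.01 m/s and x of sleeve_c in the frame of gauge between 0.042 and 0.048 m and z of sleeve_c in the frame of gauge between 0.023 and 0.031 m and x of sleeve_a in the frame of tray between -0.055 and 0.055 m and y of sleeve_a in the frame of tray between -0.05 and 0.05 m and z of sleeve_a in the frame of tray between 0.015 and 0.035 m and angle between tray's own z axis and vertical below 0.05 rad) or (x of sleeve_a in the frame of gauge between 0.042 and 0.048 m and z of sleeve_a in the frame of gauge between 0.023 and 0.031 m and angle between the x axis of each of sleeve_a, sleeve_c and the x axis of gauge, either way round below 0.1 rad and linear speed of each of sleeve_a, sleeve_c, sleeve_b below 0.01 m/s and x of sleeve_c in the frame of gauge between 0.042 and 0.048 m and z of sleeve_c in the frame of gauge between 0.023 and 0.031 m and x of sleeve_b in the frame of tray between -0.055 and 0.055 m and y of sleeve_b in the frame of tray between -0.05 and 0.05 m and z of sleeve_b in the frame of tray between 0.015 and 0.035 m and angle between tray's own z axis and vertical below 0.05 rad) or (x of sleeve_a in the frame of gauge between 0.042 and 0.048 m and z of sleeve_a in the frame of gauge between 0.023 and 0.031 m and angle between the x axis of each of sleeve_a, sleeve_b and the x axis of gauge, either way round below 0.1 rad and linear speed of each of sleeve_a, sleeve_b, sleeve_c below 0.01 m/s and x of sleeve_b in the frame of gauge between 0.042 and 0.048 m and z of sleeve_b in the frame of gauge between 0.023 and 0.031 m and x of sleeve_c in the frame of tray between -0.055 and 0.055 m and y of sleeve_c in the frame of tray between -0.05 and 0.05 m and z of sleeve_c in the frame of tray between 0.015 and 0.035 m and angle between tray's own z axis and vertical below 0.05 rad))); the robot touches nothing.
It fails at once if a sleeve is forced: pressed against the gauge with more than 40 N (contact force between any of sleeve_a, sleeve_b, sleeve_c and gauge above 40 N).
It fails at once if a bystander is moved by more than 30 mm (distance of any of slide_box, eyepiece, oil_bottle, slide_jar, tally, notebook, pen from where it was at the start of the episode above 0.03 m).
It also fails if it takes over 56 s, if anything falls off the work surface, if the arm or the gripper's body presses on something with over 40 N, if the wrist force passes 120 N, or if a joint passes its speed limit or range.

## Working session

There is one attempt and no reset: what is moved stays moved. The work goes in short steps, Python scripts to look and compute and a shell command to move; the robot and the scene stay as the last step left them, time stands still between calls to the robot, and variables do not carry over. Pictures are saved under pics/ and viewed, at most 10 in all, crops included, and the job is handed in when it is done.

```bash
mkdir -p pics; python3 - <<'E'
from workcell import ctrl
import cv2,numpy as np
for n in ["top","scene"]:
    im=ctrl.get_image(n); cv2.imwrite(f"pics/{n}0.png",im[:,:,::-1])
    c=ctrl.camera_info(n); print(n,np.round(c["camera_matrix"],1).tolist(),np.round(c["world_from_camera"],3).tolist(),[k for k in c])
    for l in ["gauge","sleeve_a","tray","slide_box"]:
        print(l,[(round(d["score"],2),np.round(d["rect"]).tolist()) for d in ctrl.look_for(n,l)][:6])
o=ctrl.get_obs(); print({k:np.round(v,3).tolist() for k,v in o.items()}, ctrl.hold_point_z)
E
```

```text
top [[622.5, 0.0, 314.2], [0.0, 622.5, 243.6], [0.0, 0.0, 1.0]] [[0.024, 0.988, -0.15, 288.997], [-1.0, 0.023, -0.01, 12.241], [-0.007, 0.15, 0.989, 1948.038], [0.0, 0.0, 0.0, 1.0]] ['camera_matrix', 'world_from_camera']
gauge [(0.93, [299.0, 208.0, 378.0, 274.0])]
sleeve_a [(0.72, [267.0, 269.0, 280.0, 283.0]), (0.64, [300.0, 289.0, 315.0, 300.0]), (0.57, [328.0, 243.0, 346.0, 257.0]), (0.52, [312.0, 233.0, 323.0, 247.0]), (0.43, [357.0, 252.0, 362.0, 265.0])]
tray [(0.62, [199.0, 236.0, 249.0, 281.0])]
slide_box [(0.68, [408.0, 239.0, 452.0, 286.0])]
scene [[441.7, 0.0, 322.0], [0.0, 441.7, 241.9], [0.0, 0.0, 1.0]] [[-0.829, -0.392, 0.398, 1047.154], [0.558, -0.608, 0.565, 667.662], [0.021, 0.691, 0.723, 913.93], [0.0, 0.0, 0.0, 1.0]] ['camera_matrix', 'world_from_camera']
gauge [(0.78, [270.0, 217.0, 353.0, 281.0])]
sleeve_a [(0.77, [310.0, 231.0, 326.0, 246.0]), (0.68, [372.0, 236.0, 390.0, 250.0]), (0.58, [252.0, 204.0, 262.0, 221.0]), (0.49, [313.0, 251.0, 336.0, 261.0]), (0.48, [384.0, 265.0, 401.0, 285.0]), (0.43, [302.0, 214.0, 320.0, 231.0])]
tray [(0.89, [377.0, 287.0, 450.0, 362.0])]
slide_box [(0.82, [251.0, 167.0, 306.0, 206.0]), (0.52, [313.0, 250.0, 335.0, 264.0]), (0.52, [232.0, 134.0, 260.0, 175.0])]
{'t': 0.5, 'qpos': [1.202, 0.423, 1.63, 0.0, 1.089, -0.019], 'qvel': [-0.001, -0.001, 0.0, -0.0, -0.0, 0.001], 'joint_torque': [-0.001, -54.414, -27.382, 0.064, 0.018, 0.0], 'ee_pos': [214.174, 587.135, 222.665], 'orientation': [-0.547, -3.094, 0.0], 'ft_force': [0.96, 0.838, 0.594], 'moment': [0.035, 0.034, 0.067], 'grasp_force': 0.0, 'width': 87.515} 18.700000000000003
```

```bash
python3 - <<'E'
import cv2
a=cv2.imread("pics/top0.png")[185:335,180:480]; b=cv2.imread("pics/scene0.png")[110:370,200:470]
cv2.imwrite("pics/t1.png",cv2.resize(a,(800,400),interpolation=cv2.INTER_CUBIC)); cv2.imwrite("pics/s1.png",cv2.resize(b,(620,597),interpolation=cv2.INTER_CUBIC))
E
```

```text
(no output)
```

View pics/t1.png

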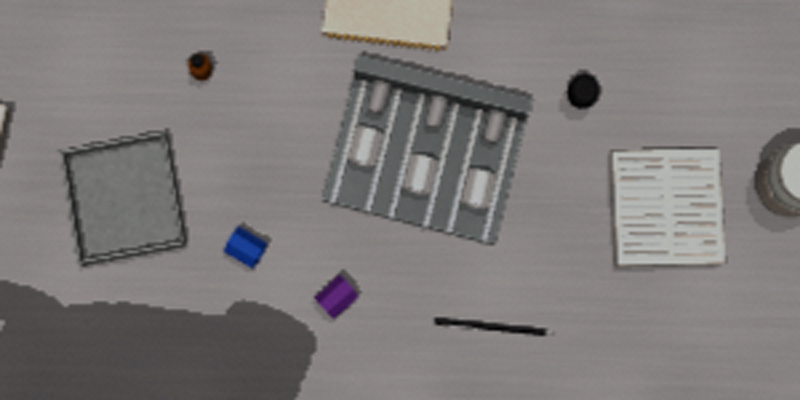

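View pics/s1.png

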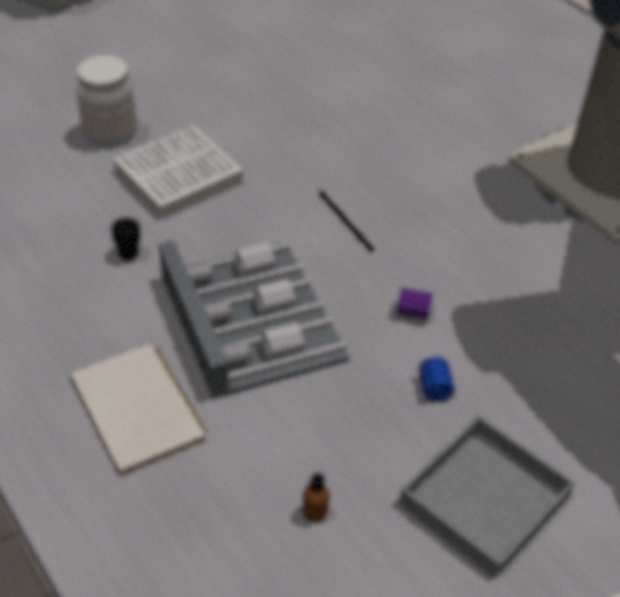

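The top crop shows the gauge at about (430,150), with sleeves at (366,146), (421,174) and (479,187) in front of the pins, and the tray at (125,197). The blue (246,246) and purple (337,296) tubes are the decoys. The three silver ones inside the lanes are the ones meant.

```bash
cat > h.py <<'E'
import numpy as np, cv2
from scipy.spatial.transform import Rotation as R
from workcell import ctrl
def ray(cam,uv,z,info=None):
    c=info or ctrl.camera_info(cam); K=np.array(c["camera_matrix"]); T=np.array(c["world_from_camera"])
    d=np.linalg.inv(K)@[uv[0],uv[1],1]; d=T[:3,:3]@(d*[1,-1,-1]); o=T[:3,3]
    return o+d*(z-o[2])/d[2]
def proj(P,c):
    K=np.array(c["camera_matrix"]); T=np.array(c["world_from_camera"])
    p=(np.atleast_2d(P)-T[:3,3])@T[:3,:3]; p=p*[1,-1,-1]; q=p@K.T; return q[:,:2]/q[:,2:]
def wrist(name):
    c=ctrl.camera_info("wrist"); im=ctrl.get_image("wrist"); cv2.imwrite(f"pics/{name}.png",im[:,:,::-1]); np.save(f"pics/{name}.npy",c,allow_pickle=True); return im,c
def toolshift(target):  # world mm -> tool axes shift
    o=ctrl.get_obs(); return R.from_rotvec(o["orientation"]).inv().apply(np.array(target)-o["ee_pos"])
E
python3 - <<'E'
from h import *
s=300/800
f=lambda u,v:(180+u*s,185+v*s)
for n,u,v,z in [("L-",322,202,10),("R-",495,243,10),("R+",532,95,60),("L+",360,54,60),("sl",366,146,40),("sm",421,174,40),("sr",479,187,40),
 ("t1",65,152,30),("t2",167,131,30),("t3",187,243,30),("t4",83,264,30),("blue",246,240,30),("purple",337,293,30),("bottle",201,62,60)]:
    print(n,np.round(ray("top",f(u,v),z)).tolist())
c=ctrl.camera_info("wrist"); o=ctrl.get_obs(); 
print(R.from_rotvec(o["orientation"]).as_matrix().round(2).tolist())
T=np.eye(4);T[:3,:3]=R.from_rotvec(o["orientation"]).as_matrix();T[:3,3]=o["ee_pos"]
print((np.linalg.inv(T)@c["world_from_camera"]).round(2).tolist(),np.round(c["camera_matrix"]).tolist())
E
```

```text
L- [527.0, 73.0, 10.0]
R- [483.0, -131.0, 10.0]
R+ [651.0, -168.0, 60.0]
L+ [695.0, 32.0, 60.0]
sl [590.0, 23.0, 40.0]
sm [559.0, -42.0, 40.0]
sr [545.0, -109.0, 40.0]
t1 [576.0, 375.0, 30.0]
t2 [604.0, 257.0, 30.0]
t3 [473.0, 228.0, 30.0]
t4 [446.0, 347.0, 30.0]
blue [478.0, 160.0, 30.0]
purple [419.0, 52.0, 30.0]
bottle [681.0, 217.0, 60.0]
[[-0.94, 0.34, -0.0], [0.34, 0.94, -0.0], [0.0, -0.0, -1.0]]
[[0.0, 0.97, 0.24, 66.21], [1.0, -0.0, -0.0, -0.24], [-0.0, 0.24, -0.97, -161.8], [0.0, 0.0, 0.0, 1.0]] [[358.0, 0.0, 321.0], [0.0, 358.0, 231.0], [0.0, 0.0, 1.0]]
```

```bash
python3 - <<'E'
from h import *
o=ctrl.get_obs(); r=R.from_rotvec(o["orientation"])
print(toolshift([569,-44,150]).round(1))
yg=-0.213; x=np.array([np.cos(yg),np.sin(yg),0]); M=np.c_[-x,np.cross([0,0,-1],-x),[0,0,-1]]
print((r.inv()*R.from_matrix(M)).as_rotvec().round(4))
E
```

```text
[-549.6 -471.3   72.7]
[-0.     -0.     -0.1368]
```

```bash
python3 -m creep '[{"translation":[-62,-52,8],"angular":[0,0,-0.015],"jaw":1},{"translation":[-120,-104,16],"angular":[0,0,-0.03],"jaw":0.8},{"translation":[-180,-156,24],"angular":[0,0,-0.05],"jaw":0.6},{"translation":[-240,-208,32],"angular":[0,0,-0.07],"jaw":0.4},{"translation":[-300,-260,40],"angular":[0,0,-0.09],"jaw":0.25},{"translation":[-350,-310,48],"angular":[0,0,-0.11],"jaw":0.25},{"translation":[-400,-350,56],"angular":[0,0,-0.13],"jaw":0.25},{"translation":[-450,-390,60],"angular":[0,0,-0.137],"jaw":0.25}]'
python3 - <<'E'
from h import *
o=ctrl.get_obs(); print(toolshift([569,-44,150]).round(1))
E
```

```text
t: 1.5
ee_pos: [455.4, 149.9, 172.0]
orientation: [0.333, 3.123, 0.001]
ft_force: [-0.1, 1.2, 0.5]
width: 22.8
grasp_force: 0.0
[-151.9 -165.6   22. ]
```

```bash
python3 -m creep '[{"translation":[-50,-55,8],"angular":[0,0,0],"jaw":0.25},{"translation":[-100,-110,15],"angular":[0,0,0],"jaw":0.25},{"translation":[-130,-140,22],"angular":[0,0,0],"jaw":0.25},{"translation":[-145,-158,22],"angular":[0,0,0],"jaw":0.25},{"translation":[-145,-158,22],"angular":[0,0,0],"jaw":0.25},{"translation":[-145,-158,22],"angular":[0,0,0],"jaw":0.25},{"translation":[-145,-158,22],"angular":[0,0,0],"jaw":0.25},{"translation":[-145,-158,22],"angular":[0,0,0],"jaw":0.25}]'
python3 - <<'E'
from h import *
im,c=wrist("w1")
for l in ["gauge","sleeve_a"]:
  print(l,[(round(d["score"],2),np.round(d["rect"]).tolist()) for d in ctrl.look_for("wrist",l)][:6])
E
```

```text
t: 2.5
ee_pos: [562.5, -32.4, 150.1]
orientation: [0.331, 3.124, 0.0]
ft_force: [0.5, 1.0, 0.3]
width: 22.3
grasp_force: 0.0
gauge [(0.62, [184.0, 148.0, 443.0, 372.0])]
sleeve_a [(0.92, [201.0, 193.0, 253.0, 252.0]), (0.86, [510.0, 22.0, 594.0, 86.0]), (0.78, [358.0, 0.0, 429.0, 49.0]), (0.7, [375.0, 215.0, 421.0, 270.0]), (0.6, [292.0, 196.0, 335.0, 251.0])]
```

View pics/w1.png

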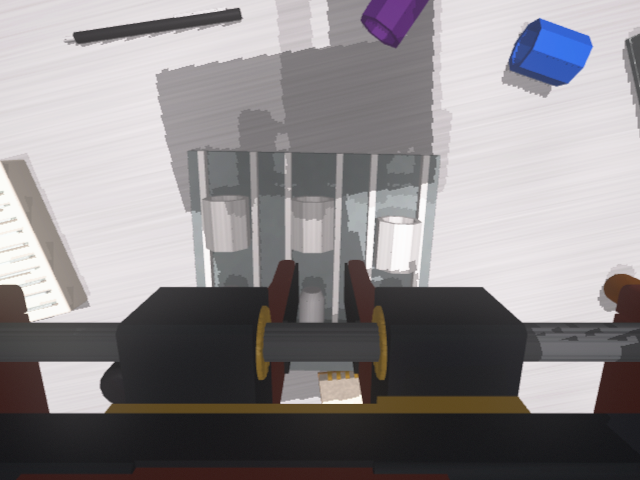

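The wrist view shows the gauge from behind, with its rear corners at (191,150) and (439,154). The sleeve rear edges are at rows 197, 198 and 218.

```bash
python3 - <<'E'
from h import *
c=np.load("pics/w1.npy",allow_pickle=True).item()
P=lambda u,v,z: ray("wrist",(u,v),z,c)
a=P(190.5,150,10);b=P(439,154.5,10); print(a.round(1),b.round(1),np.linalg.norm(a-b))
d=(b-a)/np.linalg.norm(b-a); yaw=np.arctan2(-d[0],d[1]); x=np.array([d[1],-d[0],0]); o=(a+b)/2+85*x
print("yaw",yaw,"origin",o.round(1))
G=lambda u,v,z:(np.array([ (P(u,v,z)-o)@x,(P(u,v,z)-o)@d])).round(1)
# rails (rear ends, z18), sleeves rear top edges z44, front top edges
for n,u,v,z in [("rail",201.5,151,18),("rail",253,152,18),("rail",288,153,18),("rail",339,153,18),("rail",374,154,18),("rail",425,155,18),("sR rear",224,196,44),("sR fr",227,250,44),("sM rear",313,197,44),("sM fr",313,250,44),("sL rear",399,218,44),("sL fr",398,271,44)]: print(n,G(u,v,z))
im=cv2.imread("pics/w1.png")[140:290,170:460]; cv2.imwrite("pics/w1c.png",cv2.resize(im,(800,414),interpolation=cv2.INTER_CUBIC))
E
```

```text
[ 481.5 -124.8   10. ] [528.   74.7  10. ] 204.85908947682003
yaw -0.22893347531453773 origin [587.5 -44.4  10. ]
rail [-84.6 -90.8]
rail [-84.5 -49.6]
rail [-84.3 -21.5]
rail [-85.   19.4]
rail [-84.7  47.6]
rail [-84.6  88.6]
sR rear [-52.5 -67.5]
sR fr [-10.1 -67.2]
sM rear [-53.   -0.5]
sM fr [-11.2   0. ]
sL rear [-38.   65.5]
sL fr [ 5.  67.7]
```

View pics/w1c.png

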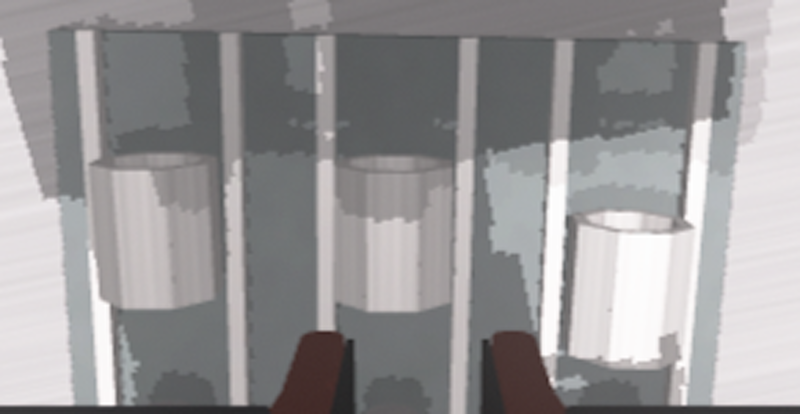

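```bash
python3 - <<'E'
from h import *
from scipy.optimize import least_squares
c=np.load("pics/w1.npy",allow_pickle=True).item()
px=[(187.5,150.5),(439,155.2),(200.8,151),(253.7,152),(287.8,153),(339.6,154),(374.4,154.5),(425.9,155.2)]
gp=[(-85,-105,10),(-85,105,10),(-85,-91,18),(-85,-49,18),(-85,-21,18),(-85,21,18),(-85,49,18),(-85,91,18)]
lo=[(207.7,285,-91),(255.5,285,-49),(287.8,259.6,-21),(336.4,285,21),(366.8,259.6,49)]
def W(p,g): cs,s=np.cos(p[2]),np.sin(p[2]); g=np.array(g,float); return np.c_[p[0]+cs*g[:,0]-s*g[:,1],p[1]+s*g[:,0]+cs*g[:,1],g[:,2]+p[3]]
def f(p):
    r=(proj(W(p,gp),c)-px).ravel().tolist()
    for u,v,y in lo:
        q=proj(W(p,[(-60,y,18),(0,y,18)]),c); t=(v-q[0,1])/(q[1,1]-q[0,1]); r.append(q[0,0]+t*(q[1,0]-q[0,0])-u)
    r.append(p[3]/2)  # prior on height error
    return r
s=least_squares(f,[588,-45,-.22,0],loss="soft_l1"); p=s.x; print(p.round(3),np.round(f(p),1).tolist())
np.save("pose.npy",p)
x=np.array([np.cos(p[2]),np.sin(p[2]),0]);y=np.array([-x[1],x[0],0])
G=lambda u,v,z:(ray("wrist",(u,v),z+p[3],c)-[p[0],p[1],0])
for n,u,v,z in [("sR",224,196,44),("sR",227,251,44),("sM",313,197,44),("sM",313,252,44),("sL",399,218,44),("sL",396,271,44)]: g=G(u,v,z);print(n,(g@x).round(1),(g@y).round(1))
M=np.c_[-x,np.cross([0,0,-1],-x),[0,0,-1]]; o=ctrl.get_obs()
print("dyaw",(R.from_rotvec(o["orientation"]).inv()*R.from_matrix(M)).as_rotvec().round(4), "tool in gauge",((o["ee_pos"]-[p[0],p[1],0])@x).round(1),((o["ee_pos"]-[p[0],p[1],0])@y).round(1))
E
```

```text
[ 5.87884e+02 -4.57950e+01 -2.32000e-01 -1.93000e+00] [-0.5, -0.2, 1.0, 0.5, -0.0, -0.1, -0.9, -0.0, -0.3, -0.3, -0.1, -0.2, -0.3, 0.1, -0.0, 0.5, 1.0, 0.7, -0.1, -1.2, 1.5, -1.0]
sR -52.7 -66.9
sR -9.1 -66.5
sM -53.3 0.6
sM -9.7 1.3
sL -38.4 67.1
sL 4.9 67.9
dyaw [0.     0.0002 0.02  ] tool in gauge -27.5 6.8
```

```bash
cat >> h.py <<'E'
def gpos():
    p=np.load("pose.npy"); x=np.array([np.cos(p[2]),np.sin(p[2]),0]);y=np.array([-x[1],x[0],0]); o=ctrl.get_obs(); d=o["ee_pos"]-np.array([p[0],p[1],0])
    return (d@x).round(2),(d@y).round(2),round(o["ee_pos"][2],2),np.round([o["ft_force"]@x,o["ft_force"]@y,o["ft_force"][2]],1)
def goto(gx,gy,z):
    p=np.load("pose.npy"); x=np.array([np.cos(p[2]),np.sin(p[2]),0]);y=np.array([-x[1],x[0],0])
    return toolshift(np.array([p[0],p[1],0])+gx*x+gy*y+[0,0,z]).round(1)
E
python3 - <<'E'
from h import *
p=np.load("pose.npy"); p[2]=-0.228; np.save("pose.npy",p)
print(gpos(),goto(-74,0,24))
E
```

```text
(np.float64(-27.44), np.float64(6.93), np.float64(150.0), array([ 0.1, -0.5, -0.6])) [ 46.7  -6.2 126. ]
```

```bash
python3 -m creep '[{"translation":[46.5,-6,0],"angular":[0,0,0.016],"jaw":0.25},{"translation":[46.5,-6,20],"angular":[0,0,0.016],"jaw":0.25},{"translation":[46.5,-6,80],"angular":[0,0,0.016],"jaw":0.25},{"translation":[46.5,-6,120],"angular":[0,0,0.016],"jaw":0.25},{"translation":[46.5,-6,126],"angular":[0,0,0.016],"jaw":0.25},{"translation":[46.5,-6,126],"angular":[0,0,0.016],"jaw":0.25},{"translation":[40,-6,126],"angular":[0,0,0.016],"jaw":0.25},{"translation":[30,-6,126],"angular":[0,0,0.016],"jaw":0.25}]'
python3 - <<'E'
from h import *
print(gpos()); im,c=wrist("w2")
E
```

```text
t: 3.65
ee_pos: [533.7, -33.1, 25.4]
orientation: [0.358, 3.119, 0.0]
ft_force: [-0.8, -0.2, -0.3]
width: 22.1
grasp_force: 0.3
(np.float64(-55.61), np.float64(0.17), np.float64(25.36), array([-0.7, -0.4, -0.3]))
```

View pics/w2.png

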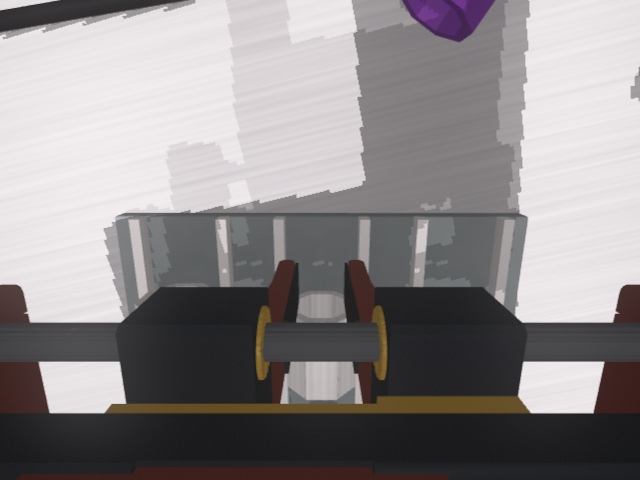

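```bash
python3 -m creep '[{"translation":[-7,0,0],"angular":[0,0,0],"jaw":0.25},{"translation":[-14,0,0],"angular":[0,0,0],"jaw":0.25},{"translation":[-21,0,0],"angular":[0,0,0],"jaw":0.25},{"translation":[-28,0,0],"angular":[0,0,0],"jaw":0.25},{"translation":[-34,0,0],"angular":[0,0,0],"jaw":0.25},{"translation":[-39,0,0],"angular":[0,0,0],"jaw":0.25},{"translation":[-42,0,0],"angular":[0,0,0],"jaw":0.25},{"translation":[-42,0,0],"angular":[0,0,0],"jaw":0.25}]'
python3 - <<'E'
from h import *
print(gpos()); c=np.load("pics/w2.npy",allow_pickle=True).item(); p=np.load("pose.npy")
x=np.array([np.cos(p[2]),np.sin(p[2]),0])
for v in (212.5,214.5): print((ray("",(321,v),10,c)-[p[0],p[1],0])@x)
E
```

```text
t: 4.7
ee_pos: [573.3, -42.5, 23.8]
orientation: [0.359, 3.121, -0.0]
ft_force: [0.2, -0.1, 0.1]
width: 22.1
grasp_force: 0.0
(np.float64(-14.94), np.float64(-0.04), np.float64(23.84), array([ 0.3, -0. ,  0.1]))
-87.33260556081751
-86.30594768274219
```

```bash
python3 -m creep '[{"translation":[-2,0,0],"angular":[0,0,0],"jaw":0.25},{"translation":[-4,0,0],"angular":[0,0,0],"jaw":0.25},{"translation":[-5,0,0],"angular":[0,0,0],"jaw":0.25},{"translation":[-6,0,0],"angular":[0,0,0],"jaw":0.25},{"translation":[-6.5,0,0],"angular":[0,0,0],"jaw":0.25},{"translation":[-7,0,0],"angular":[0,0,0],"jaw":0.25},{"translation":[-7.5,0,0],"angular":[0,0,0],"jaw":0.25},{"translation":[-7.5,0,0],"angular":[0,0,0],"jaw":0.25}]'
python3 -c "from h import *;print(gpos())"
```

```text
t: 5.7
ee_pos: [580.5, -44.1, 23.9]
orientation: [0.359, 3.121, 0.0]
ft_force: [0.6, 0.5, 0.4]
width: 21.7
grasp_force: 0.0
(np.float64(-7.61), np.float64(-0.04), np.float64(23.87), array([0.5, 0.6, 0.4]))
```

```bash
python3 -m creep '[{"translation":[-0.5,0,0],"angular":[0,0,0],"jaw":0.25},{"translation":[-1,0,0],"angular":[0,0,0],"jaw":0.25},{"translation":[-1.5,0,0],"angular":[0,0,0],"jaw":0.25},{"translation":[-1.8,0,0],"angular":[0,0,0],"jaw":0.25},{"translation":[-2,0,0],"angular":[0,0,0],"jaw":0.25},{"translation":[-2,0,0],"angular":[0,0,0],"jaw":0.25},{"translation":[-2,0,0],"angular":[0,0,0],"jaw":0.25},{"translation":[-2,0,0],"angular":[0,0,0],"jaw":0.25}]'
python3 -c "from h import *;print(gpos())"
```

```text
t: 6.7
ee_pos: [582.4, -44.6, 23.9]
orientation: [0.359, 3.121, 0.0]
ft_force: [0.3, 0.2, 0.6]
width: 21.6
grasp_force: 0.2
(np.float64(-5.62), np.float64(-0.05), np.float64(23.87), array([0.2, 0.2, 0.6]))
```

```bash
python3 -m creep '[{"translation":[-0.5,0,0],"angular":[0,0,0],"jaw":0.25},{"translation":[-1,0,0],"angular":[0,0,0],"jaw":0.25},{"translation":[-1.5,0,0],"angular":[0,0,0],"jaw":0.25},{"translation":[-1.8,0,0],"angular":[0,0,0],"jaw":0.25},{"translation":[-2,0,0],"angular":[0,0,0],"jaw":0.25},{"translation":[-2,0,0],"angular":[0,0,0],"jaw":0.25},{"translation":[-2,0,0],"angular":[0,0,0],"jaw":0.25},{"translation":[-2,0,0],"angular":[0,0,0],"jaw":0.25}]'
python3 -c "from h import *;print(gpos())"
```

```text
t: 7.7
ee_pos: [584.4, -45.0, 23.9]
orientation: [0.359, 3.121, 0.0]
ft_force: [-0.2, 0.4, -0.4]
width: 22.0
grasp_force: 0.0
(np.float64(-3.6), np.float64(-0.05), np.float64(23.86), array([-0.3,  0.3, -0.4]))
```

```bash
python3 -m creep '[{"translation":[-0.5,0,0],"angular":[0,0,0],"jaw":0.25},{"translation":[-1,0,0],"angular":[0,0,0],"jaw":0.25},{"translation":[-1.5,0,0],"angular":[0,0,0],"jaw":0.25},{"translation":[-1.8,0,0],"angular":[0,0,0],"jaw":0.25},{"translation":[-2,0,0],"angular":[0,0,0],"jaw":0.25},{"translation":[-2,0,0],"angular":[0,0,0],"jaw":0.25},{"translation":[-2,0,0],"angular":[0,0,0],"jaw":0.25},{"translation":[-2,0,0],"angular":[0,0,0],"jaw":0.25}]'
python3 -c "from h import *;print(gpos())"
```

```text
t: 8.7
ee_pos: [586.3, -45.5, 23.8]
orientation: [0.359, 3.121, -0.0]
ft_force: [-0.0, 0.3, 1.0]
width: 22.1
grasp_force: 0.1
(np.float64(-1.61), np.float64(-0.09), np.float64(23.85), array([-0.1,  0.3,  1. ]))
```

```bash
python3 -m creep '[{"translation":[-0.5,0,0],"angular":[0,0,0],"jaw":0.25},{"translation":[-1,0,0],"angular":[0,0,0],"jaw":0.25},{"translation":[-1.5,0,0],"angular":[0,0,0],"jaw":0.25},{"translation":[-2,0,0],"angular":[0,0,0],"jaw":0.25},{"translation":[-2.5,0,0],"angular":[0,0,0],"jaw":0.25},{"translation":[-3,0,0],"angular":[0,0,0],"jaw":0.25},{"translation":[-3,0,0],"angular":[0,0,0],"jaw":0.25},{"translation":[-3,0,0],"angular":[0,0,0],"jaw":0.25}]'
python3 -c "from h import *;print(gpos()); wrist('w3'); im=cv2.imread('pics/w3.png')[180:410,100:540]; cv2.imwrite('pics/w3c.png',cv2.resize(im,(800,418)))"
```

```text
t: 9.7
ee_pos: [589.3, -46.2, 23.9]
orientation: [0.359, 3.121, -0.0]
ft_force: [-0.3, -0.1, 0.1]
width: 21.4
grasp_force: 0.0
(np.float64(1.46), np.float64(-0.08), np.float64(23.86), array([-0.3, -0.2,  0.1]))
```

View pics/w3c.png

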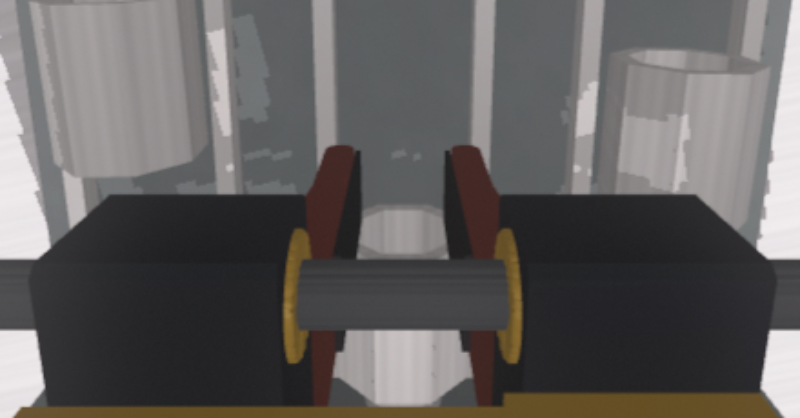

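The middle sleeve sits right against the fingers and has passed the tight-stop point without any force, so it fits. I'll push it on towards home.

```bash
python3 -m creep '[{"translation":[-2,0,0],"angular":[0,0,0],"jaw":0.25},{"translation":[-4,0,0],"angular":[0,0,0],"jaw":0.25},{"translation":[-6,0,0],"angular":[0,0,0],"jaw":0.25},{"translation":[-7.5,0,0],"angular":[0,0,0],"jaw":0.25},{"translation":[-8.5,0,0],"angular":[0,0,0],"jaw":0.25},{"translation":[-9,0,0],"angular":[0,0,0],"jaw":0.25},{"translation":[-9.5,0,0],"angular":[0,0,0],"jaw":0.25},{"translation":[-9.5,0,0],"angular":[0,0,0],"jaw":0.25}]'
python3 -c "
from h import *;print(gpos())
c=np.load('pics/w3.npy',allow_pickle=True).item(); p=np.load('pose.npy'); x=np.array([np.cos(p[2]),np.sin(p[2]),0])
print((ray('',(321,294),44,c)-[p[0],p[1],0])@x)"
```

```text
t: 10.75
ee_pos: [598.5, -48.3, 23.9]
orientation: [0.359, 3.121, -0.0]
ft_force: [0.3, 0.8, 0.1]
width: 21.8
grasp_force: 0.0
(np.float64(10.91), np.float64(-0.04), np.float64(23.89), array([0.1, 0.8, 0.1]))
-1.8179011756840098
```

```bash
python3 -c "
from h import *
p=np.load('pose.npy'); x=np.array([np.cos(p[2]),np.sin(p[2]),0])
for n,u,v in (('w3',321,294),('w2',321,293),('w1',224,196),('w1',399,217)):
  c=np.load(f'pics/{n}.npy',allow_pickle=True).item()
  print(n,[round(float((ray('',(u,v),z,c)-[p[0],p[1],0])@x),1) for z in (10,14)])"
```

```text
w3 [13.3, 11.5]
w2 [-43.6, -45.4]
w1 [-48.1, -48.7]
w1 [-32.4, -33.2]
```

```bash
python3 -m creep '[{"translation":[-0.3,0,0],"angular":[0,0,0],"jaw":0.25},{"translation":[-0.6,0,0],"angular":[0,0,0],"jaw":0.25},{"translation":[-0.9,0,0],"angular":[0,0,0],"jaw":0.25},{"translation":[-1.2,0,0],"angular":[0,0,0],"jaw":0.25},{"translation":[-1.5,0,0],"angular":[0,0,0],"jaw":0.25},{"translation":[-1.5,0,0],"angular":[0,0,0],"jaw":0.25},{"translation":[-1.5,0,0],"angular":[0,0,0],"jaw":0.25},{"translation":[-1.5,0,0],"angular":[0,0,0],"jaw":0.25}]'
python3 -c "from h import *;print(gpos())"
```

```text
t: 11.75
ee_pos: [600.0, -48.7, 23.9]
orientation: [0.359, 3.121, -0.0]
ft_force: [-0.1, 1.1, -0.6]
width: 21.9
grasp_force: 0.1
(np.float64(12.42), np.float64(-0.07), np.float64(23.87), array([-0.4,  1. , -0.6]))
```

```bash
python3 -m creep '[{"translation":[-0.3,0,0],"angular":[0,0,0],"jaw":0.25},{"translation":[-0.6,0,0],"angular":[0,0,0],"jaw":0.25},{"translation":[-0.9,0,0],"angular":[0,0,0],"jaw":0.25},{"translation":[-1.2,0,0],"angular":[0,0,0],"jaw":0.25},{"translation":[-1.5,0,0],"angular":[0,0,0],"jaw":0.25},{"translation":[-1.5,0,0],"angular":[0,0,0],"jaw":0.25},{"translation":[-1.5,0,0],"angular":[0,0,0],"jaw":0.25},{"translation":[-1.5,0,0],"angular":[0,0,0],"jaw":0.25}]'
python3 -c "from h import *;print(gpos())"
```

```text
t: 12.75
ee_pos: [601.2, -49.0, 23.8]
orientation: [-0.359, -3.121, -0.0]
ft_force: [-1.8, 0.3, 0.7]
width: 22.2
grasp_force: 0.8
(np.float64(13.72), np.float64(-0.07), np.float64(23.83), array([-1.8, -0.1,  0.7]))
```

```bash
python3 -m creep '[{"translation":[-0.2,0,0],"angular":[0,0,0],"jaw":0.25},{"translation":[-0.4,0,0],"angular":[0,0,0],"jaw":0.25},{"translation":[-0.4,0,0],"angular":[0,0,0],"jaw":0.25},{"translation":[-0.6,0,0],"angular":[0,0,0],"jaw":0.25},{"translation":[-0.6,0,0],"angular":[0,0,0],"jaw":0.25},{"translation":[-0.6,0,0],"angular":[0,0,0],"jaw":0.25},{"translation":[-0.6,0,0],"angular":[0,0,0],"jaw":0.25},{"translation":[-0.6,0,0],"angular":[0,0,0],"jaw":0.25}]'
python3 -c "from h import *;print(gpos(),goto(-62,-70,75))"
```

```text
t: 13.75
ee_pos: [601.2, -49.0, 23.8]
orientation: [-0.358, -3.12, -0.0]
ft_force: [-4.7, 1.2, 4.0]
width: 22.0
grasp_force: 2.7
(np.float64(13.72), np.float64(-0.08), np.float64(23.77), array([-4.9,  0.1,  4. ])) [ 75.7 -70.  -51.1]
```

```bash
python3 -m creep '[{"translation":[15,0,0],"angular":[0,0,0],"jaw":0.25},{"translation":[50,0,0],"angular":[0,0,0],"jaw":0.25},{"translation":[81,0,0],"angular":[0,0,0],"jaw":0.25},{"translation":[81,0,0],"angular":[0,0,0],"jaw":0.25},{"translation":[81,-35,0],"angular":[0,0,0],"jaw":0.25},{"translation":[81,-70,0],"angular":[0,0,0],"jaw":0.25},{"translation":[81,-70,0],"angular":[0,0,0],"jaw":0.25},{"translation":[81,-70,0],"angular":[0,0,0],"jaw":0.25}]'
python3 -c "from h import *;print(gpos(),goto(-8,-70,24))"
```

```text
t: 14.75
ee_pos: [508.3, -99.0, 24.0]
orientation: [0.359, 3.119, -0.0]
ft_force: [0.2, 1.1, 0.2]
width: 21.7
grasp_force: 0.0
(np.float64(-65.49), np.float64(-69.85), np.float64(24.0), array([-0. ,  1.1,  0.2])) [-57.5  -0.1   0.1]
```

```bash
python3 -m creep '[{"translation":[-8,0,0],"angular":[0,0,0],"jaw":0.25},{"translation":[-17,0,0],"angular":[0,0,0],"jaw":0.25},{"translation":[-26,0,0],"angular":[0,0,0],"jaw":0.25},{"translation":[-35,0,0],"angular":[0,0,0],"jaw":0.25},{"translation":[-43,0,0],"angular":[0,0,0],"jaw":0.25},{"translation":[-50,0,0],"angular":[0,0,0],"jaw":0.25},{"translation":[-54,0,0],"angular":[0,0,0],"jaw":0.25},{"translation":[-56.5,0,0],"angular":[0,0,0],"jaw":0.25}]'
python3 -c "from h import *;print(gpos())"
python3 -m creep '[{"translation":[-0.5,0,0],"angular":[0,0,0],"jaw":0.25},{"translation":[-1,0,0],"angular":[0,0,0],"jaw":0.25},{"translation":[-1.5,0,0],"angular":[0,0,0],"jaw":0.25},{"translation":[-2,0,0],"angular":[0,0,0],"jaw":0.25},{"translation":[-2.5,0,0],"angular":[0,0,0],"jaw":0.25},{"translation":[-3,0,0],"angular":[0,0,0],"jaw":0.25},{"translation":[-3.5,0,0],"angular":[0,0,0],"jaw":0.25},{"translation":[-3.5,0,0],"angular":[0,0,0],"jaw":0.25}]'
python3 -c "from h import *;print(gpos())"
```

```text
t: 15.75
ee_pos: [562.3, -111.8, 23.8]
orientation: [-0.359, -3.121, -0.0]
ft_force: [-0.4, 0.4, 1.2]
width: 22.1
grasp_force: 0.3
(np.float64(-10.02), np.float64(-70.11), np.float64(23.79), array([-0.5,  0.3,  1.2]))
t: 16.75
ee_pos: [565.7, -112.6, 23.9]
orientation: [0.359, 3.121, -0.0]
ft_force: [-0.3, 0.3, -1.5]
width: 22.0
grasp_force: 0.0
(np.float64(-6.5), np.float64(-70.05), np.float64(23.88), array([-0.4,  0.2, -1.5]))
```

```bash
python3 -m creep '[{"translation":[-0.5,0,0],"angular":[0,0,0],"jaw":0.25},{"translation":[-1,0,0],"angular":[0,0,0],"jaw":0.25},{"translation":[-1.5,0,0],"angular":[0,0,0],"jaw":0.25},{"translation":[-1.5,0,0],"angular":[0,0,0],"jaw":0.25},{"translation":[-1.5,0,0],"angular":[0,0,0],"jaw":0.25},{"translation":[-1.5,0,0],"angular":[0,0,0],"jaw":0.25},{"translation":[-1.5,0,0],"angular":[0,0,0],"jaw":0.25},{"translation":[-1.5,0,0],"angular":[0,0,0],"jaw":0.25}]'
python3 -c "from h import *;print(gpos())"
```

```text
t: 17.75
ee_pos: [567.1, -112.9, 23.9]
orientation: [0.359, 3.121, -0.0]
ft_force: [-0.6, -0.5, 0.4]
width: 22.0
grasp_force: 0.0
(np.float64(-5.08), np.float64(-70.08), np.float64(23.86), array([-0.4, -0.7,  0.4]))
```

```bash
python3 -m creep '[{"translation":[-0.5,0,0],"angular":[0,0,0],"jaw":0.25},{"translation":[-1,0,0],"angular":[0,0,0],"jaw":0.25},{"translation":[-1.5,0,0],"angular":[0,0,0],"jaw":0.25},{"translation":[-2,0,0],"angular":[0,0,0],"jaw":0.25},{"translation":[-2.5,0,0],"angular":[0,0,0],"jaw":0.25},{"translation":[-2.5,0,0],"angular":[0,0,0],"jaw":0.25},{"translation":[-2.5,0,0],"angular":[0,0,0],"jaw":0.25},{"translation":[-2.5,0,0],"angular":[0,0,0],"jaw":0.25}]'
python3 -c "from h import *;print(gpos())"
```

```text
t: 18.75
ee_pos: [569.6, -113.5, 23.9]
orientation: [0.359, 3.121, -0.0]
ft_force: [-0.5, -0.6, 0.4]
width: 21.9
grasp_force: 0.0
(np.float64(-2.5), np.float64(-70.08), np.float64(23.89), array([-0.4, -0.7,  0.4]))
```

The right sleeve also passes the tight stop with no force, so it fits. I'll push it to just short of home.

```bash
python3 -m creep '[{"translation":[-3,0,0],"angular":[0,0,0],"jaw":0.25},{"translation":[-6,0,0],"angular":[0,0,0],"jaw":0.25},{"translation":[-9,0,0],"angular":[0,0,0],"jaw":0.25},{"translation":[-11,0,0],"angular":[0,0,0],"jaw":0.25},{"translation":[-12.5,0,0],"angular":[0,0,0],"jaw":0.25},{"translation":[-13.5,0,0],"angular":[0,0,0],"jaw":0.25},{"translation":[-14,0,0],"angular":[0,0,0],"jaw":0.25},{"translation":[-14,0,0],"angular":[0,0,0],"jaw":0.25}]'
python3 -c "from h import *;print(gpos())"
python3 -m creep '[{"translation":[-0.5,0,0],"angular":[0,0,0],"jaw":0.25},{"translation":[-1,0,0],"angular":[0,0,0],"jaw":0.25},{"translation":[-1.5,0,0],"angular":[0,0,0],"jaw":0.25},{"translation":[-2,0,0],"angular":[0,0,0],"jaw":0.25},{"translation":[-2.5,0,0],"angular":[0,0,0],"jaw":0.25},{"translation":[-2.5,0,0],"angular":[0,0,0],"jaw":0.25},{"translation":[-2.5,0,0],"angular":[0,0,0],"jaw":0.25},{"translation":[-2.5,0,0],"angular":[0,0,0],"jaw":0.25}]'
python3 -c "from h import *;print(gpos())"
```

```text
t: 19.75
ee_pos: [583.2, -116.6, 23.9]
orientation: [0.359, 3.121, -0.0]
ft_force: [0.2, -0.2, -0.1]
width: 22.1
grasp_force: 0.0
(np.float64(11.42), np.float64(-70.07), np.float64(23.85), array([ 0.2, -0.1, -0.1]))
t: 20.75
ee_pos: [585.3, -117.1, 23.8]
orientation: [-0.359, -3.12, -0.0]
ft_force: [-2.1, 0.4, 2.0]
width: 22.2
grasp_force: 1.4
(np.float64(13.6), np.float64(-70.09), np.float64(23.79), array([-2.1, -0.1,  2. ]))
```

```bash
python3 -m creep '[{"translation":[15,0,0],"angular":[0,0,0],"jaw":0.25},{"translation":[50,0,0],"angular":[0,0,0],"jaw":0.25},{"translation":[71,0,0],"angular":[0,0,0],"jaw":0.25},{"translation":[71,20,0],"angular":[0,0,0],"jaw":0.25},{"translation":[71,70,0],"angular":[0,0,0],"jaw":0.25},{"translation":[71,120,0],"angular":[0,0,0],"jaw":0.25},{"translation":[71,140,0],"angular":[0,0,0],"jaw":0.25},{"translation":[71,140,0],"angular":[0,0,0],"jaw":0.25}]'
python3 -c "from h import *;print(gpos(),goto(-10,70,24))"
```

```text
t: 21.75
ee_pos: [548.0, 36.0, 23.8]
orientation: [0.355, 3.121, -0.0]
ft_force: [-0.6, -1.3, -0.4]
width: 22.2
grasp_force: 0.0
(np.float64(-57.32), np.float64(70.66), np.float64(23.85), array([-0.3, -1.4, -0.4])) [-47.3  -0.7  -0.1]
```

```bash
python3 -m creep '[{"translation":[-8,0,0],"angular":[0,0,0],"jaw":0.25},{"translation":[-16,0,0],"angular":[0,0,0],"jaw":0.25},{"translation":[-24,0,0],"angular":[0,0,0],"jaw":0.25},{"translation":[-31,0,0],"angular":[0,0,0],"jaw":0.25},{"translation":[-37,0,0],"angular":[0,0,0],"jaw":0.25},{"translation":[-42,0,0],"angular":[0,0,0],"jaw":0.25},{"translation":[-46,0,0],"angular":[0,0,0],"jaw":0.25},{"translation":[-46,0,0],"angular":[0,0,0],"jaw":0.25}]'
python3 -c "from h import *;print(gpos())"
python3 -m creep '[{"translation":[-0.5,0,0],"angular":[0,0,0],"jaw":0.25},{"translation":[-1,0,0],"angular":[0,0,0],"jaw":0.25},{"translation":[-1.5,0,0],"angular":[0,0,0],"jaw":0.25},{"translation":[-2,0,0],"angular":[0,0,0],"jaw":0.25},{"translation":[-2.5,0,0],"angular":[0,0,0],"jaw":0.25},{"translation":[-3,0,0],"angular":[0,0,0],"jaw":0.25},{"translation":[-3.5,0,0],"angular":[0,0,0],"jaw":0.25},{"translation":[-3.5,0,0],"angular":[0,0,0],"jaw":0.25}]'
python3 -c "from h import *;print(gpos())"
```

```text
t: 22.75
ee_pos: [593.3, 24.8, 23.9]
orientation: [0.359, 3.121, 0.0]
ft_force: [0.3, 0.3, -0.1]
width: 22.0
grasp_force: 0.0
(np.float64(-10.67), np.float64(70.01), np.float64(23.87), array([ 0.2,  0.4, -0.1]))
t: 23.75
ee_pos: [596.5, 24.0, 23.9]
orientation: [0.359, 3.121, -0.0]
ft_force: [0.1, -1.4, -0.4]
width: 22.0
grasp_force: 0.1
(np.float64(-7.36), np.float64(69.96), np.float64(23.87), array([ 0.4, -1.4, -0.4]))
```

```bash
python3 -m creep '[{"translation":[-0.5,0,0],"angular":[0,0,0],"jaw":0.25},{"translation":[-1,0,0],"angular":[0,0,0],"jaw":0.25},{"translation":[-1.5,0,0],"angular":[0,0,0],"jaw":0.25},{"translation":[-1.8,0,0],"angular":[0,0,0],"jaw":0.25},{"translation":[-1.8,0,0],"angular":[0,0,0],"jaw":0.25},{"translation":[-1.8,0,0],"angular":[0,0,0],"jaw":0.25},{"translation":[-1.8,0,0],"angular":[0,0,0],"jaw":0.25},{"translation":[-1.8,0,0],"angular":[0,0,0],"jaw":0.25}]'
python3 -c "from h import *;print(gpos())"
```

```text
t: 24.75
ee_pos: [597.7, 23.7, 23.8]
orientation: [-0.359, -3.12, 0.0]
ft_force: [-4.5, 1.2, 3.6]
width: 21.9
grasp_force: 2.3
(np.float64(-6.1), np.float64(69.93), np.float64(23.81), array([-4.7,  0.2,  3.6]))
```

The left sleeve stopped at its ledge, 19.8 mm short of the home stop and with 4.7 N, so it is the tight one. Next I back off, open the gripper and come down over it.

```bash
python3 -m creep '[{"translation":[5,0,0],"angular":[0,0,0],"jaw":0.25},{"translation":[10,0,0],"angular":[0,0,0],"jaw":0.25},{"translation":[10,0,-35],"angular":[0,0,0],"jaw":0.7},{"translation":[10,0,-50],"angular":[0,0,0],"jaw":0.7},{"translation":[-10,0,-50],"angular":[0,0,0],"jaw":0.7},{"translation":[-24,0,-50],"angular":[0,0,0],"jaw":0.7},{"translation":[-24,0,-50],"angular":[0,0,0],"jaw":0.7},{"translation":[-24,0,-50],"angular":[0,0,0],"jaw":0.7}]'
python3 -c "
from h import *;print(gpos(),goto(18,70,23)); wrist('w4'); im=cv2.imread('pics/w4.png')[150:410,100:540]; cv2.imwrite('pics/w4c.png',cv2.resize(im,(800,473)))"
```

```text
t: 25.75
ee_pos: [620.7, 18.2, 73.2]
orientation: [-0.359, -3.12, 0.0]
ft_force: [0.2, -0.6, -0.5]
width: 61.4
grasp_force: 0.0
(np.float64(17.47), np.float64(69.72), np.float64(73.16), array([ 0.3, -0.6, -0.5])) [-0.6  0.3 50.2]
```

View pics/w4c.png

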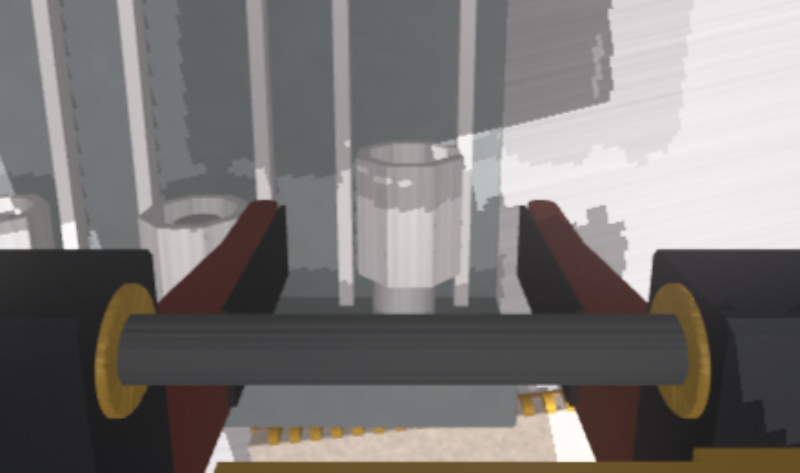

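The tight sleeve is at crop (410,215), centred about 1.5 mm to +y of the fingers. The pin shows behind it and the other two sleeves are home. I'll shift over, go down and grip.

```bash
python3 -m creep '[{"translation":[0,1.6,20],"angular":[0,0,0],"jaw":0.7},{"translation":[0,1.6,40],"angular":[0,0,0],"jaw":0.7},{"translation":[0,1.6,50],"angular":[0,0,0],"jaw":0.6},{"translation":[0,1.6,50],"angular":[0,0,0],"jaw":0.5},{"translation":[0,1.6,50],"angular":[0,0,0],"jaw":0.42},{"translation":[0,1.6,50],"angular":[0,0,0],"jaw":0.38},{"translation":[0,1.6,50],"angular":[0,0,0],"jaw":0.35},{"translation":[0,1.6,50],"angular":[0,0,0],"jaw":0.3}]'
python3 -c "from h import *;print(gpos())"
```

```text
t: 26.8
ee_pos: [622.3, 19.7, 24.4]
orientation: [0.358, 3.12, 0.0]
ft_force: [-0.1, -0.4, 2.6]
width: 33.5
grasp_force: 30.0
(np.float64(18.73), np.float64(71.63), np.float64(24.41), array([ 0. , -0.4,  2.6]))
```

```bash
python3 -m creep '[{"translation":[8,0,0],"angular":[0,0,0],"jaw":0.3},{"translation":[18,0,0],"angular":[0,0,0],"jaw":0.3},{"translation":[30,0,0],"angular":[0,0,0],"jaw":0.3},{"translation":[40,0,0],"angular":[0,0,0],"jaw":0.3},{"translation":[45,0,-20],"angular":[0,0,0],"jaw":0.3},{"translation":[45,0,-60],"angular":[0,0,0],"jaw":0.3},{"translation":[45,0,-95],"angular":[0,0,0],"jaw":0.3},{"translation":[45,0,-95],"angular":[0,0,0],"jaw":0.3}]'
python3 -c "from h import *;print(gpos(),toolshift([525,300,120]).round(1))"
```

```text
t: 27.8
ee_pos: [578.0, 30.2, 120.5]
orientation: [0.358, 3.119, 0.001]
ft_force: [0.3, 0.1, -0.2]
width: 33.6
grasp_force: 30.0
(np.float64(-26.79), np.float64(71.79), np.float64(120.49), array([ 0.3,  0.1, -0.2])) [112.8 250.8   0.4]
```

```bash
python3 -m creep '[{"translation":[15,33,0],"angular":[0,0,0],"jaw":0.3},{"translation":[35,78,0],"angular":[0,0,0],"jaw":0.3},{"translation":[57,127,0],"angular":[0,0,0],"jaw":0.3},{"translation":[80,178,0],"angular":[0,0,0],"jaw":0.3},{"translation":[100,222,0],"angular":[0,0,0],"jaw":0.3},{"translation":[113,251,0],"angular":[0,0,0],"jaw":0.3},{"translation":[113,251,0],"angular":[0,0,0],"jaw":0.3},{"translation":[113,251,0],"angular":[0,0,0],"jaw":0.3}]'
python3 -c "from h import *;o=ctrl.get_obs();print(o['ee_pos'],o['width']); wrist('w5'); im=cv2.imread('pics/w5.png'); cv2.imwrite('pics/w5.png',im); print([(round(d['score'],2),np.round(d['rect'])) for d in ctrl.look_for('wrist','tray')])"
```

```text
t: 28.8
ee_pos: [523.7, 298.8, 117.4]
orientation: [-0.358, -3.119, 0.003]
ft_force: [-0.2, -0.5, 0.1]
width: 33.4
grasp_force: 30.0
[523.69313632 298.84697709 117.37312527] 33.423798078507765
[]
```

View pics/w5.png

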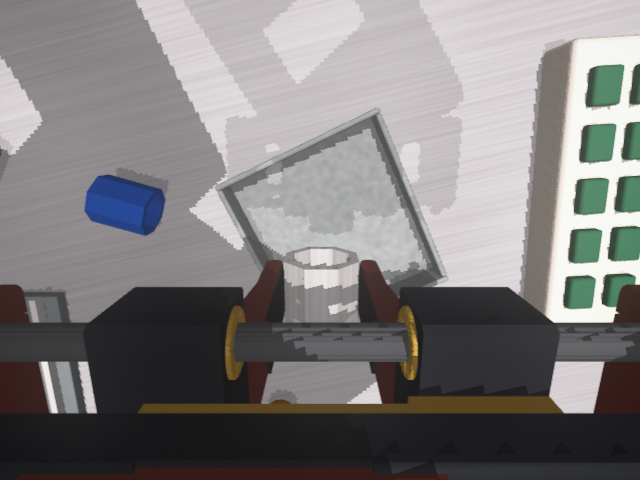

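The wrist view shows the sleeve gripped over the tray, with the tray's rim corners at (220,187), (378,110) and (444,280).

```bash
python3 -c "
from h import *
c=np.load('pics/w5.npy',allow_pickle=True).item()
P=[ray('',q,30,c) for q in((220,187),(378,110),(444,280))]
print(np.round(P,1).tolist(),np.linalg.norm(P[0]-P[1]),np.linalg.norm(P[1]-P[2])); m=(P[0]+P[2])/2
print(m.round(1),toolshift([m[0],m[1],20]).round(1))"
```

```text
[[472.6, 238.2, 30.0], [447.5, 355.1, 30.0], [576.4, 380.1, 30.0]] 119.56581681197295 131.38830132037154
[524.5 309.2  30. ] [ 2.2 10.5 98. ]
```

```bash
python3 -m creep '[{"translation":[1,5,20],"angular":[0,0,0],"jaw":0.3},{"translation":[2,10.5,45],"angular":[0,0,0],"jaw":0.3},{"translation":[2,10.5,70],"angular":[0,0,0],"jaw":0.3},{"translation":[2,10.5,88],"angular":[0,0,0],"jaw":0.3},{"translation":[2,10.5,95],"angular":[0,0,0],"jaw":0.3},{"translation":[2,10.5,97],"angular":[0,0,0],"jaw":0.3},{"translation":[2,10.5,97],"angular":[0,0,0],"jaw":0.3},{"translation":[2,10.5,97],"angular":[0,0,0],"jaw":0.3}]'
python3 -m creep '[{"translation":[0,0,0.5],"angular":[0,0,0],"jaw":0.4},{"translation":[0,0,0.5],"angular":[0,0,0],"jaw":0.45},{"translation":[0,0,0.5],"angular":[0,0,0],"jaw":0.5},{"translation":[0,0,0.5],"angular":[0,0,0],"jaw":0.55},{"translation":[0,0,-10],"angular":[0,0,0],"jaw":0.55},{"translation":[0,0,-50],"angular":[0,0,0],"jaw":0.55},{"translation":[0,0,-100],"angular":[0,0,0],"jaw":0.55},{"translation":[0,0,-130],"angular":[0,0,0],"jaw":0.55}]'
python3 -m creep '[{"translation":[60,0,-10],"angular":[0,0,0],"jaw":0.55},{"translation":[100,0,-30],"angular":[0,0,0],"jaw":0.55},{"translation":[120,0,-30],"angular":[0,0,0],"jaw":0.55},{"translation":[120,0,-30],"angular":[0,0,0],"jaw":0.55},{"translation":[120,0,-30],"angular":[0,0,0],"jaw":0.55},{"translation":[120,0,-30],"angular":[0,0,0],"jaw":0.55},{"translation":[120,0,-30],"angular":[0,0,0],"jaw":0.55},{"translation":[120,0,-30],"angular":[0,0,0],"jaw":0.55}]'
python3 -c "
from h import *
a=ctrl.get_image('top')[185:335,180:480,::-1]; b=ctrl.get_image('scene')[110:370,200:470,::-1]
cv2.imwrite('pics/end.png',np.vstack([cv2.resize(a,(520,260),interpolation=2),cv2.resize(b,(520,340),interpolation=2)]))"
```

```text
t: 29.9
ee_pos: [525.9, 311.0, 22.7]
orientation: [0.359, 3.12, 0.001]
ft_force: [-0.2, 0.9, -0.4]
width: 33.6
grasp_force: 30.0
t: 30.9
ee_pos: [526.3, 311.2, 155.1]
orientation: [0.358, 3.118, 0.003]
ft_force: [0.8, 0.4, -0.4]
width: 48.1
grasp_force: 0.0
t: 31.9
ee_pos: [408.8, 337.7, 181.6]
orientation: [-0.359, -3.121, 0.0]
ft_force: [-0.5, 0.6, 0.6]
width: 48.1
grasp_force: 0.0
```

View pics/end.png

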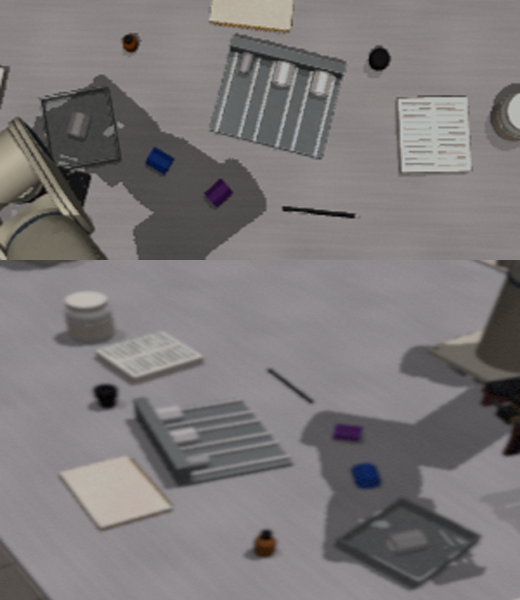

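The tight sleeve lies in the middle of the tray at (77,125). The other two are home at (283,73) and (322,82), the left pin is bare, and the bystanders haven't moved. The arm is clear, so I'm handing the job in.

```bash
python3 -c "from workcell import ctrl;print(ctrl.close_job())"
```

```text
the job is handed in; nothing more can be done
None
```

I handed the job in at about 32 s: the middle and right sleeves are home on their pins and the tight left one lies in the tray; the final pictures show the bystanders in place, but the hand-in gave no verdict.

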